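Gauge the dispenser's spout bushings and lay the good ones to dry

TASK

Try the loose white spout bushings on the level steel gauge pin one at a time, shortest first: slide each along the pin, without forcing it, until it is fully home against the shoulder or stops at the tip and will not go on. Lay those that go fully home inside the drying box and those that stop at the tip inside the steel tray, and have the drying box's stiff lid raised to 80 degrees open and left standing there. Leave the other kitchen things where they are.

Things in the scene. Friction and masses are not known exactly. Their poses are not given: they have to be found in the camera images.
- bushing_36: white plastic bushing, 34 x 34 mm square outside and 36 mm long, round bore right through its length; it may or may not fit the 16 mm gauge pin, which only the trial tells. Lies on one of its four long flats. Origin at its centre (17 mm above what it lies on), own x along the bore. None also when absent from this start
- bushing_44: white plastic bushing, 34 x 34 mm square outside and 44 mm long, round bore right through its length; it may or may not fit the 16 mm gauge pin, which only the trial tells. Lies on one of its four long flats. Origin at its centre (17 mm above what it lies on), own x along the bore. None also when absent from this start
- bushing_52: white plastic bushing, 34 x 34 mm square outside and 52 mm long, round bore right through its length; it may or may not fit the 16 mm gauge pin, which only the trial tells. Lies on one of its four long flats. Origin at its centre (17 mm above what it lies on), own x along the bore. None also when absent from this start
- bushing_60: white plastic bushing, 34 x 34 mm square outside and 60 mm long, round bore right through its length; it may or may not fit the 16 mm gauge pin, which only the trial tells. Lies on one of its four long flats. Origin at its centre (17 mm above what it lies on), own x along the bore. None also when absent from this start
- gauge: fixed fit gauge: dark steel foot plate 110 x 100 x 12 mm, aluminium block 44 (x) x 36 (y) x 98 mm reaching 110 mm high, and a level steel pin of 16 mm diameter, 50 mm long, that sticks out of the block along the gauge's own -y with its axis 90 mm above the table. The last 4 mm of the pin taper to 12 mm. Origin on the table below the shoulder (the pin's root), z up
- pin_tip (a point): centre of the free end of the gauge pin; axes as the gauge's: the pin points along -y, so a bushing slides on along +y. A bushing that does not fit stops within about 3 mm of here; one that fits has 2.2 mm of play all round
- pin_shoulder (a point): centre of the shoulder (face of the block) at the pin's root, 50 mm from the tip, same axes; a bushing that fits goes on until its end meets this face
- drying_box: fixed grey plastic drying box, open on top under its lid: 180 (x) x 240 (y) x 50 mm high outside, walls and floor 5 mm. Origin under its centre, x towards the hinge side, z up
- box_floor (a point): centre of the drying box's inner floor (170 x 230 mm), 5 mm above the table
- lid (a joint): angle of the clear lid in rad: 0 closed, grows as the front edge rises, 2.1 fully open; the hinge is stiff and stays where it is left. 80 degrees is 1.396
- lid_bar (a point): middle of the steel bar handle: a round bar 12 mm in diameter, 90 mm long, parallel to the hinge, held 40 mm out from the lid's front edge by two stems at its ends, so it can be gripped from above; it turns with the lid, 220 mm from the hinge axis
- lid_hinge (a point): middle of the lid's hinge axis, on the far (+x) upper rim of the box, 50 mm above the table; box axes, the hinge axis is y
- steel_tray: fixed shallow steel tray, 170 (x) x 230 (y) x 28 mm high, walls and floor 4 mm; origin under its centre
- tray_floor (a point): centre of the steel tray's inner floor (162 x 222 mm)
- dispenser: bystander: white formula dispenser of three stacked tiers with a spout, 110 mm wide, 200 mm tall; origin under its centre
- pan_lid: bystander: steel saucepan lid, 170 mm across, black knob to 48 mm; origin under its centre
- trivet: bystander: round orange silicone trivet, 164 mm across, 8 mm thick; origin under its centre
- bottle: bystander: closed clear bottle with a white domed cap, 68 mm across, 165 mm tall; origin under its centre
- jar: bystander: small glass jar with a steel cap, 52 mm across, 75 mm tall; origin under its centre
- spoon: bystander: steel spoon 160 mm long lying flat, own x along its length
- mug: bystander: white mug, 80 mm across, 90 mm tall; origin under its centre
Not all that is in view belongs to the job. Leave any brown or green look-alike of the bushing_52 alone.

How it is judged:
On the way, in this order (a step that is already met when the one before it is completed fails the run):
1. the 36 mm bushing has been slid along the gauge pin until home against the shoulder (within 7 mm) (x of bushing_36 in the frame of pin_shoulder between -0.006 and 0.006 m and z of bushing_36 in the frame of pin_shoulder between -0.006 and 0.006 m and angle between the x axis of bushing_36 and the y axis of gauge, either way round below 0.15 rad and y of bushing_36 in the frame of pin_shoulder above -0.025 m), for 0.1 s.
2. the 44 mm bushing has been tried in line on the pin's tip, touching it, and stopped there (x of bushing_44 in the frame of pin_tip between -0.006 and 0.006 m and z of bushing_44 in the frame of pin_tip between -0.006 and 0.006 m and angle between the x axis of bushing_44 and the y axis of gauge, either way round below 0.15 rad and y of bushing_44 in the frame of pin_tip between -0.027 and -0.014 m and contact force between bushing_44 and gauge above 0.3 N), for 0.1 s.
3. the 52 mm bushing has been slid along the gauge pin until home against the shoulder (within 7 mm) (x of bushing_52 in the frame of pin_shoulder between -0.006 and 0.006 m and z of bushing_52 in the frame of pin_shoulder between -0.006 and 0.006 m and angle between the x axis of bushing_52 and the y axis of gauge, either way round below 0.15 rad and y of bushing_52 in the frame of pin_shoulder above -0.033 m), for 0.1 s.
4. the 60 mm bushing has been tried in line on the pin's tip, touching it, and stopped there (x of bushing_60 in the frame of pin_tip between -0.006 and 0.006 m and z of bushing_60 in the frame of pin_tip between -0.006 and 0.006 m and angle between the x axis of bushing_60 and the y axis of gauge, either way round below 0.15 rad and y of bushing_60 in the frame of pin_tip between -0.035 and -0.022 m and contact force between bushing_60 and gauge above 0.3 N), for 0.1 s.
At the end, for the whole second after the job is handed in: Every bushing present that fits the pin rests inside the drying box, every one that does not rests inside the steel tray (centre at least 12 mm clear of the walls and under 56 mm above the floor), all at rest, and the lid stands at 80 degrees within 7 (x of bushing_36 in the frame of box_floor between -0.073 and 0.073 m and y of bushing_36 in the frame of box_floor between -0.103 and 0.103 m and z of each of bushing_36, bushing_52 in the frame of box_floor below 0.056 m and linear speed of each of bushing_36, bushing_44, bushing_52, bushing_60 below 0.02 m/s and x of bushing_44 in the frame of tray_floor between -0.069 and 0.069 m and y of bushing_44 in the frame of tray_floor between -0.099 and 0.099 m and z of each of bushing_44, bushing_60 in the frame of tray_floor below 0.056 m and x of bushing_52 in the frame of box_floor between -0.073 and 0.073 m and y of bushing_52 in the frame of box_floor between -0.103 and 0.103 m and x of bushing_60 in the frame of tray_floor between -0.069 and 0.069 m and y of bushing_60 in the frame of tray_floor between -0.099 and 0.099 m and value of joint lid between 1.274 and 1.518 rad); the robot touches nothing.
It fails at once if a bushing is forced against the gauge (over 45 N) (contact force between any of bushing_36, bushing_44, bushing_52, bushing_60 and gauge above 45 N).
It fails at once if a bystander is moved more than 40 mm (distance of any of dispenser, pan_lid, trivet, bottle, jar, spoon, mug from where it was at the start of the episode above 0.04 m).
Of bushing_36, bushing_44, bushing_52, bushing_60 only 3 to 4 are there at a start; the rules pass over those that are not, and their reading is None.
At some moment in a run one of bushing_36, bushing_44, bushing_52, bushing_60 may be knocked a few centimetres aside while the robot is not near it.
It also fails if it takes over 210 s, if anything falls off the work surface, if the arm or the gripper's body presses on something with over 40 N, if the wrist force passes 120 N, or if a joint passes its speed limit or range.

ROBOT

A 7-joint arm with a two-finger parallel gripper is mounted at the origin on the work surface. World frame = base frame: x ahead of the robot, y to its left, z up, the work surface at z = 0. Lengths are in m, angles in rad, forces in N, time in s.
With the tool pointing down it reaches from about 0.4 to 0.85 m from the base axis. Payload 10.4 kg.
Tool frame: the origin (TCP) lies at the very end of the fingers, on their centre line; the grasp point (between the pads) lies 19 mm behind it; z points along the fingers, y is the line along which they close (so a half turn about z gives the same grasp; the last joint's range is limited). The gripper opens to 87 mm and grips with 3 to 60 N. Pads are 19 mm wide; open, the fingers measure 117 mm over their backs; the gripper's body (75 mm by 190 mm) begins 51 mm behind the grasp point.
Start: joints at [1.258, 0.332, -0.065, 1.46, 0.022, 1.35, -0.088], TCP at [0.179, -0.599, 0.223] pointing down, gripper open.
Joint ranges: [-2.6, 2.6], [-0.5, 2.12], [-1.47, 1.34], [0.16, 2.42], [-1.27, 4.41], [0.06, 2.06], [-2.6, 2.6]. Speed limits (rad/s): [2.22, 2.22, 2.79, 2.79, 3.14, 3.14, 3.14].

INTERFACE

Orientations are given as a unit quaternion [x, y, z, w].
In Python, from bench import read_state, cams, workorder gives the robot as it stands.
- The arm moves only by the shell command python3 -m crank 'ROWS' [FORCE]. ROWS is text: rows parted by semicolons, each of 5 numbers parted by spaces: the shift along the tool's x, y, z scaled (see below), then the turn about the tool's z scaled (see below), then the opening, from -1 (shut) to 1 (fully open). In form: dx dy dz yaw jaw; .... A call has 1 to 10 rows; each row shifts and turns the commanded pose from where the row before left it, along the tool's axes as they then stand; what a row does not reach is not made up. The controller multiplies each number of a shift by 200 mm and each number of a turn by 90 degrees. A row lasts 1/10 s, in which the tool goes at most 50 mm and 8.59 degrees, less where a joint would pass 70% of its speed; a pose out of reach is approached as far as the arm can. A call with a number of a shift or a turn outside -1 to 1 is refused whole. A call with a gripper value outside its range is refused whole. The fingers move at their own pace and stop on an object; FORCE is the grip in N (left out, the last holds). Time passes only in rows, so rows that do not move let the fingers close. It gives the time, the measured TCP pose, the force, the opening and the grip force at its end, in the units of the state.
- read_state(): the state, without advancing time (a new reading comes with each control period).
- cams.camera(name): name is "scene" or "side" or "wrist"; returns a dict with "img" (420x560x3 uint8, blue, green, red), "K" (3x3 intrinsics, pixels), "xyz" and "attitude" of the camera in the world; the wrist camera has in their place "mount" (4x4, takes a point from camera to tool coordinates, whose origin is the TCP and whose axes are the flange's). Camera axes: x right, y down, z forward; pixel columns grow to the right and rows downward; lengths in m; the calibration is good to about 2 mm. A picture is of the moment at which its call begins: read the wrist's pose just before it. There is no depth.
- workorder.close_job(): hands the job in; it is judged then, once.
The state is a dict: "time": time; "joint_positions": joint angles; "joint_vel": joint speeds; "joint_torque": joint torques, N m; "ee_pos": TCP position; "eef_rot": TCP orientation; "ft_force": force on the tool from outside, world axes, zero at the start; "torque": the same for the moment, N m; "width": finger opening in m; "grip_force": force on a finger pad.
Only numpy, scipy, OpenCV 4.12 (cv2) and the standard library are available. Lean on these libraries where they do the work, as an engineer would, in place of code of your own. Each camera call takes 0.05 s, during which the arm holds its last target. There are 200 camera calls.

## Working session

There is one attempt and no reset: what is moved stays moved. The work goes in short steps, Python scripts to look and compute and a shell command to move; the robot and the scene stay as the last step left them, time stands still between calls to the robot, and variables do not carry over. Pictures are saved under pics/ and viewed, at most 14 in all, crops included, and the job is handed in when it is done.

```bash
ls; mkdir -p pics; python3 - <<'E'
from bench import read_state,cams
import cv2
print(read_state())
for n in ["scene","side","wrist"]:
    c=cams.camera(n); cv2.imwrite(f"pics/{n}0.png",c["img"]); print(n,{k:v for k,v in c.items() if k!="img"})
E
```

```text
pics
{'time': 0.0, 'joint_positions': array([ 1.25838435,  0.33286549, -0.06464588,  1.46092095,  0.02158517,
        1.34987745, -0.08854215]), 'joint_vel': array([-5.86229678e-05,  3.99468454e-04, -2.21589001e-04,  3.44614011e-04,
        4.41082687e-04, -5.07395428e-04,  2.93401222e-04]), 'joint_torque': array([ 1.48014315e-03, -6.23254037e+01,  2.57386419e-02, -3.89902067e+01,
       -6.13096613e-02,  3.96197615e-02,  1.87207393e-04]), 'ee_pos': array([ 0.17847077, -0.59859039,  0.2217675 ]), 'eef_rot': array([ 9.89524738e-01,  1.44361762e-01, -1.31803596e-04, -6.75665378e-04]), 'ft_force': array([-0.31262166, -0.28519205, -0.53098545]), 'torque': array([ 0.00680946,  0.04473259, -0.04153347]), 'grip_force': 0.0, 'width': 0.08721415609798619}
scene {'K': array([[419.08095466,   0.        , 277.78446831],
       [  0.        , 419.08095466, 206.08551393],
       [  0.        ,   0.        ,   1.        ]]), 'xyz': array([ 1.00682491, -0.64878431,  0.88105646]), 'attitude': array([ 0.87642929,  0.29048524, -0.11517355, -0.36636742])}
side {'K': array([[432.87940137,   0.        , 272.0110398 ],
       [  0.        , 432.87940137, 209.92134334],
       [  0.        ,   0.        ,   1.        ]]), 'xyz': array([-0.32608702,  1.01209956,  0.85365805]), 'attitude': array([-0.29944213,  0.81204254, -0.46646249,  0.18257621])}
wrist {'K': array([[318.52873384,   0.        , 278.34204981],
       [  0.        , 318.52873384, 208.30623438],
       [  0.        ,   0.        ,   1.        ]]), 'mount': array([[-6.88012697e-04, -9.57286036e-01, -2.89141786e-01,
         7.99729316e-02],
       [ 9.99998995e-01, -3.00285123e-04, -1.38531776e-03,
         4.74276155e-04],
       [ 1.23932037e-03, -2.89142448e-01,  9.57285281e-01,
        -1.62284549e-01],
       [ 0.00000000e+00,  0.00000000e+00,  0.00000000e+00,
         1.00000000e+00]])}
```

View pics/scene0.png

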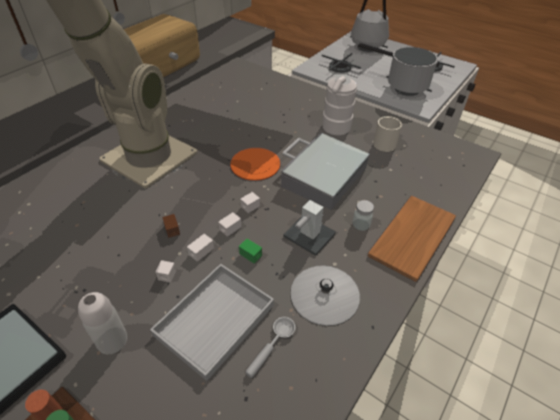

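View pics/side0.png

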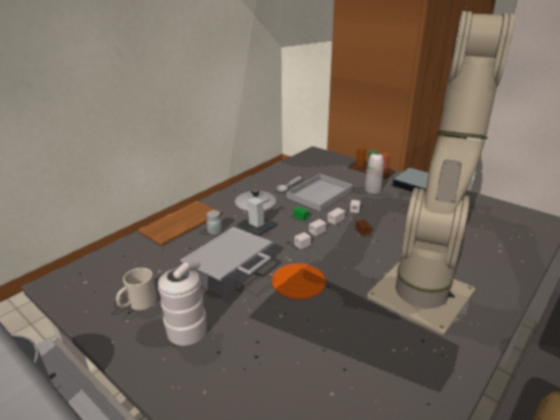

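Scene view: the four white bushings lie at about (250,201), (230,223), (201,246) and (166,270). The gauge is at (312,225), the box at (326,168) with its bar at (297,150), and the tray at (213,318). The brown and green look-alikes are at (171,225) and (250,250). The side view agrees.

```bash
cat > h.py <<'E'
import numpy as np,cv2
from scipy.spatial.transform import Rotation as R
from bench import read_state,cams
def cam(n,save=None):
    s=read_state(); c=cams.camera(n)
    if n=="wrist":
        Rt=R.from_quat(s["eef_rot"]).as_matrix(); M=np.array(c["mount"])
        c["R"]=Rt@M[:3,:3]; c["o"]=Rt@M[:3,3]+s["ee_pos"]
    else: c["R"]=R.from_quat(c["attitude"]).as_matrix(); c["o"]=np.array(c["xyz"])
    if save: cv2.imwrite("pics/"+save,c["img"])
    return c
def ray(c,uv):
    d=np.linalg.solve(c["K"],np.array([uv[0],uv[1],1.])); return c["R"]@d
def plane(c,uv,z):
    d=ray(c,uv); return c["o"]+d*(z-c["o"][2])/d[2]
def proj(c,p):
    q=c["K"]@(c["R"].T@(np.array(p)-c["o"])); return q[:2]/q[2]
def tri(cs,uvs):
    A=np.zeros((3,3));b=np.zeros(3)
    for c,u in zip(cs,uvs):
        d=ray(c,u);d/=np.linalg.norm(d);P=np.eye(3)-np.outer(d,d);A+=P;b+=P@c["o"]
    return np.linalg.solve(A,b)
def white(c,roi,lo=165,amin=60):
    x0,y0,x1,y1=roi;hsv=cv2.cvtColor(c["img"],cv2.COLOR_BGR2HSV)
    m=((hsv[...,2]>lo)&(hsv[...,1]<45)).astype(np.uint8);k=np.zeros_like(m);k[y0:y1,x0:x1]=1
    cs,_=cv2.findContours(m*k,cv2.RETR_EXTERNAL,cv2.CHAIN_APPROX_NONE)
    return [q for q in cs if cv2.contourArea(q)>amin]
def rect(c,q,z=.034):
    w=np.array([plane(c,p,z)[:2] for p in q[:,0,:]],np.float32)
    (ctr,(a,b),ang)=cv2.minAreaRect(w*1000)
    if a<b:a,b,ang=b,a,ang+90
    return np.round(ctr,1),round(a,1),round(b,1),round((ang+90)%180-90,1)
E
python3 - <<'E'
from h import *
c=cam("scene");s=cam("side")
print("base",proj(c,[0,0,0]),"tcp",proj(c,read_state()["ee_pos"]))
for n,u in dict(bar=(297,150),b1=(250,201),b2=(230,223),b3=(201,246),b4=(166,270),tray=(213,318),gauge=(310,235),green=(250,250)).items(): print(n,plane(c,u,.03).round(3))
for lo in(120,150,175):
  for q in white(c,(140,185,275,285),lo): print(lo,cv2.boundingRect(q),rect(c,q))
  for q in white(s,(285,195,365,255),lo): print("side",lo,cv2.boundingRect(q),rect(s,q))
a=c["img"][120:360,130:410];cv2.imwrite("pics/crop1.png",cv2.resize(a,(700,600),interpolation=cv2.INTER_CUBIC))
b=s["img"][150:310,180:380];cv2.imwrite("pics/crop2.png",cv2.resize(b,(750,600),interpolation=cv2.INTER_CUBIC))
E
```

```text
base [148.74369333 156.20544011] tcp [-44.78162563 249.7667347 ]
bar [0.4   0.297 0.03 ]
b1 [0.429 0.014 0.03 ]
b2 [ 0.44  -0.087  0.03 ]
b3 [ 0.434 -0.195  0.03 ]
b4 [ 0.418 -0.303  0.03 ]
tray [ 0.603 -0.332  0.03 ]
gauge [0.641 0.009 0.03 ]
green [ 0.545 -0.128  0.03 ]
120 (198, 264, 55, 21) (array([ 547. , -224.8]), 130.4, 60.0, 36.8)
120 (156, 260, 19, 16) (array([ 411.7, -301.6]), 41.9, 38.0, -66.3)
120 (187, 233, 26, 23) (array([ 426. , -195.4]), 72.4, 40.4, 85.6)
120 (218, 212, 23, 20) (array([432.6, -87. ]), 69.1, 41.5, 83.0)
120 (240, 191, 20, 15) (array([423. ,  19.9]), 51.7, 41.5, 78.0)
side 120 (294, 232, 17, 17) (array([409.3,  33.9]), 97.4, 54.8, -51.5)
side 120 (308, 219, 18, 17) (array([421. , -64.5]), 110.1, 57.3, -59.1)
side 120 (327, 207, 18, 17) (array([ 416.6, -175.9]), 122.7, 60.1, -62.7)
side 120 (350, 199, 11, 14) (array([ 397.1, -283.3]), 105.4, 38.6, -57.8)
side 120 (287, 195, 50, 15) (array([ 541.8, -202.3]), 196.9, 113.6, 39.2)
150 (157, 261, 17, 14) (array([ 410.8, -300.9]), 37.3, 34.2, -66.2)
150 (187, 234, 25, 19) (array([ 426.1, -191.9]), 61.0, 36.2, 85.5)
150 (219, 212, 21, 16) (array([432.7, -82.1]), 53.3, 35.8, 81.0)
150 (241, 192, 18, 13) (array([422.6,  20. ]), 45.2, 36.7, 73.7)
side 150 (295, 233, 15, 14) (array([419.6,  34.1]), 81.4, 44.3, -81.4)
side 150 (310, 219, 15, 15) (array([428.4, -67.9]), 94.4, 43.2, -81.5)
side 150 (328, 208, 16, 15) (array([ 422. , -174.5]), 108.4, 45.3, -79.7)
side 150 (351, 200, 9, 12) (array([ 397.2, -283.3]), 89.6, 30.8, -57.9)
side 150 (297, 195, 36, 9) (array([ 547.3, -228.2]), 140.6, 66.5, 39.2)
175 (157, 261, 16, 13) (array([ 411. , -300.8]), 34.5, 31.7, -64.9)
175 (188, 234, 24, 19) (array([ 425.9, -191.8]), 59.0, 32.4, 86.5)
175 (220, 213, 19, 15) (array([432.7, -82.1]), 50.2, 32.0, 81.1)
175 (242, 193, 17, 11) (array([422.4,  20.2]), 42.7, 32.5, 78.6)
```

View pics/crop1.png

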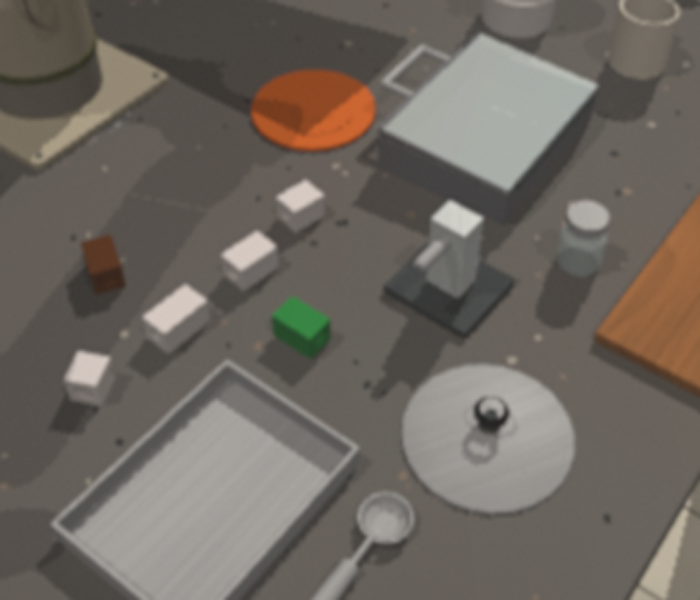

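View pics/crop2.png

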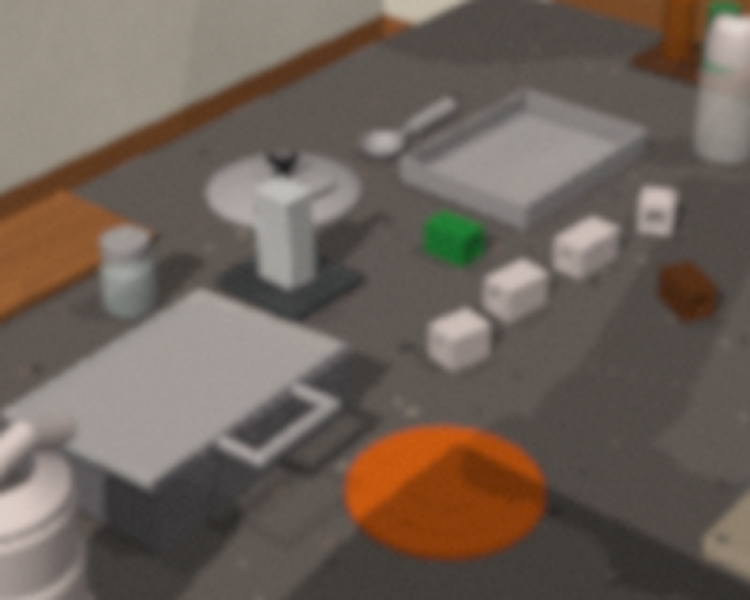

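The crops show four white bushings, all with bores roughly along world y. By length they are:
- 36 mm at about (0.411,-0.301)
- 44 mm at about (0.423,0.020)
- 52 mm at about (0.433,-0.082)
- 60 mm at about (0.426,-0.192)

The pin points about -y. Next I move over the field for a wrist view.

```bash
python3 -m crank '0 0 0 -.09 1;0 0 0 -.09 1;0 0 0 -.09 1;0 0 0 -.09 1;0 0 0 -.09 1;0 0 0 -.09 1;0 0 0 -.09 1;0 0 0 -.09 1;0 0 0 -.09 1;0 0 -.1 0 1' 20
python3 -m crank '.17 .095 -.018 0 1;.17 .095 -.018 0 1;.17 .095 -.018 0 1;.17 .095 -.018 0 1;.17 .095 -.018 0 1;.17 .095 -.018 0 1;.17 .095 -.018 0 1;.17 .095 -.018 0 1;.17 .095 -.018 0 1;.17 .095 -.018 0 1'
python3 -m crank '.17 .095 -.018 0 1;.17 .095 -.018 0 1;.17 .095 -.018 0 1;.17 .095 -.018 0 1;.17 .095 -.018 0 1;.17 .095 -.018 0 1;0 0 0 0 1;0 0 0 0 1;0 0 0 0 1'
python3 - <<'E'
from h import *
s=read_state();print(s["joint_positions"].round(2))
w=cam("wrist","w1.png")
for q in white(w,(0,0,560,420),170,300): print(cv2.boundingRect(q),rect(w,q))
E
```

```text
time: 1.25
ee_pos: [0.1779, -0.5977, 0.24]
eef_rot: [0.708, 0.706, 0.001, -0.002]
ft_force: [-0.7, 0.0, 0.7]
width: 0.0867
grip_force: 0.0
time: 2.25
ee_pos: [0.372, -0.2591, 0.2788]
eef_rot: [0.71, 0.704, -0.0, 0.0]
ft_force: [0.5, 0.1, 0.8]
width: 0.0869
grip_force: 0.0
time: 3.15
ee_pos: [0.487, -0.0587, 0.2999]
eef_rot: [0.711, 0.704, -0.0, -0.0]
ft_force: [0.2, 0.1, -0.6]
width: 0.0872
grip_force: 0.0
[ 0.82  0.05 -0.81  1.64  0.04  1.46 -0.01]
(299, 315, 91, 30) (array([ 589.3, -310.4]), 143.7, 54.2, -0.6)
(217, 315, 30, 24) (array([ 409.3, -298.4]), 43.9, 35.4, -66.1)
(226, 236, 26, 46) (array([ 426.4, -186. ]), 73.5, 35.0, 85.4)
(226, 168, 29, 43) (array([433.4, -79.4]), 58.1, 34.9, 81.2)
(408, 143, 114, 104) (array([743.4, -92.4]), 155.9, 142.8, 14.5)
(213, 93, 31, 41) (array([422.7,  20.2]), 44.8, 34.7, 78.3)
(389, 81, 45, 35) (array([656.1,  36. ]), 52.1, 40.9, -0.6)
```

View pics/w1.png

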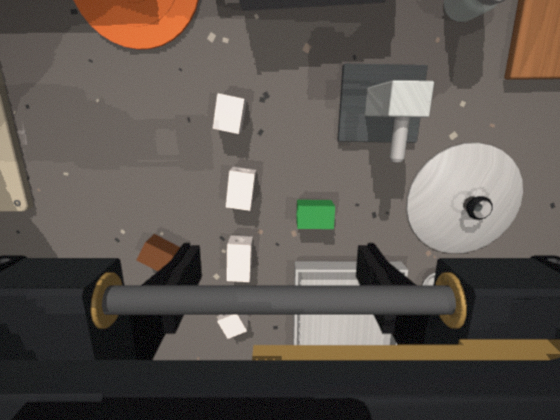

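Wrist view: bushings at (229,113), (241,189), (239,258) and (232,326). The gauge block top is at (411,98) and the pin tip is near (398,158). Next I measure the pin, the bar and the 36 mm bushing's orientation.

```bash
python3 - <<'E'
from h import *
w=cam("wrist");c=cam("scene");s=cam("side")
print(read_state()["ee_pos"])
g=cv2.cvtColor(w["img"],cv2.COLOR_BGR2GRAY)
pts=[]
for r in range(122,166,3):
    b=np.where(g[r,385:415]>120)[0]
    if len(b)>3:
        L=plane(w,(385+b[0]-.5,r),.09);Rr=plane(w,(385+b[-1]+.5,r),.09);print(r,b[0]+385,b[-1]+385,L[:2].round(4),Rr[:2].round(4))
        pts.append((L+Rr)[:2]/2)
pts=np.array(pts,np.float32);vx,vy,x0,y0=cv2.fitLine(pts,cv2.DIST_HUBER,0,.01,.01).ravel()
print("pin line",x0,y0,"dir",np.degrees(np.arctan2(vy,vx)))
m=((g>165)*255).astype(np.uint8);m[:,:388]=0;m[:75]=0;m[118:]=0;m[:,436:]=0
q,_=cv2.findContours(m,cv2.RETR_EXTERNAL,cv2.CHAIN_APPROX_NONE);q=max(q,key=cv2.contourArea);print("blocktop",rect(w,q,.11))
for a,b in(((283.2,152),(248.8+21.3,258)),((300,138.8),(248.8,273.2))): 
    p=tri([c,s],[a,b]);print("bar end",p.round(4),proj(c,p)-a,proj(s,p)-b)
# lid corners (scene crop1): left, top, right, bottom
f=lambda u,v:(130+u*.4,120+v*.4)
for n,u in dict(left=(386,128),top=(483,37),right=(597,88),bot=(507,187)).items(): print(n,plane(c,f(*u),.053).round(4))
# tray corners
for u in((55,522),(228,362),(357,447)): print("tray",plane(c,f(*u),.028).round(4))
for z in(2.5,):
  I=w["img"]
  A=cv2.resize(I[300:350,195:270],(450,300),interpolation=cv2.INTER_CUBIC);B=cv2.resize(I[60:180,330:450],(300,300),interpolation=cv2.INTER_CUBIC)
  cv2.imwrite("pics/w2.png",np.hstack([A,B]))
E
```

```text
[ 0.4870242  -0.05856813  0.30011106]
122 399 406 [0.6234 0.0085] [0.6324 0.0084]
125 398 406 [0.6226 0.0052] [0.6327 0.0051]
128 397 407 [0.6218 0.0019] [0.6342 0.0018]
131 395 407 [ 0.6198 -0.0014] [ 0.6346 -0.0015]
134 394 406 [ 0.619  -0.0047] [ 0.6338 -0.0048]
137 393 406 [ 0.6181 -0.008 ] [ 0.6341 -0.0082]
140 393 405 [ 0.6185 -0.0114] [ 0.6333 -0.0115]
143 393 405 [ 0.6188 -0.0148] [ 0.6337 -0.0149]
146 392 405 [ 0.6179 -0.0182] [ 0.634  -0.0183]
149 392 404 [ 0.6182 -0.0216] [ 0.6332 -0.0217]
152 392 404 [ 0.6185 -0.025 ] [ 0.6336 -0.0252]
155 391 404 [ 0.6177 -0.0285] [ 0.634  -0.0286]
158 392 403 [ 0.6192 -0.032 ] [ 0.6331 -0.0321]
161 395 399 [ 0.623  -0.0355] [ 0.6288 -0.0356]
pin line 0.62675536 -0.009939492 dir 87.18511
blocktop (array([626.4,  33.2]), 42.6, 34.3, -2.1)
bar end [0.3959 0.2177 0.0682] [-1.06727779  0.08623692] [-1.10477561 -0.08625958]
bar end [0.3968 0.3108 0.0658] [-1.014477    0.14378477] [-1.14289032 -0.15479026]
left [0.446  0.1609 0.053 ]
top [0.4392 0.3953 0.053 ]
right [0.6153 0.3888 0.053 ]
bot [0.6191 0.1598 0.053 ]
tray [ 0.5115 -0.4324  0.028 ]
tray [ 0.5158 -0.2081  0.028 ]
tray [ 0.6799 -0.2097  0.028 ]
```

View pics/w2.png

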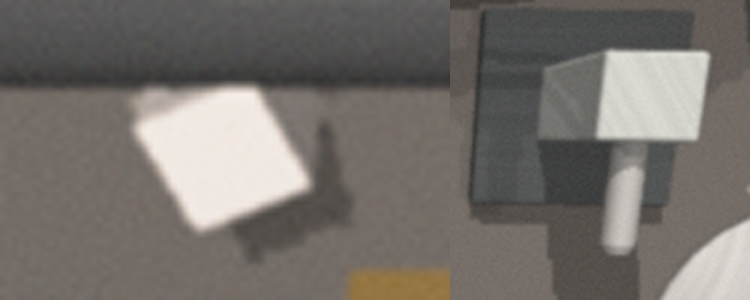

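The pin line and block agree: tip about (0.625,-0.035), shoulder about (0.626,0.015), yaw about -1.5°. The 36 mm bushing is turned, and its bore axis still has to be settled. I'm opening the lid first, starting with a look at the bar from above.

```bash
python3 -m crank '.195 -.05 .03 0 1;.195 -.05 .03 0 1;.195 -.05 .03 0 1;.195 -.05 .03 0 1;.195 -.05 .03 0 1;.195 -.05 .03 0 1;.195 -.05 .03 0 1;.195 -.05 .03 0 1;0 0 0 0 1;0 0 0 0 1' |sed -n 1,3p
python3 - <<'E'
from h import *
s=read_state();print(s["joint_positions"].round(2))
w=cam("wrist","w3.png");print(proj(w,[.396,.264,.06]))
E
```

```text
time: 4.35
ee_pos: [0.4097, 0.2553, 0.252]
eef_rot: [0.71, 0.705, -0.0, -0.0]
[ 0.46  0.1  -1.16  1.73  0.1   1.37 -0.72]
[265.91384098 177.8574781 ]
```

View pics/w3.png

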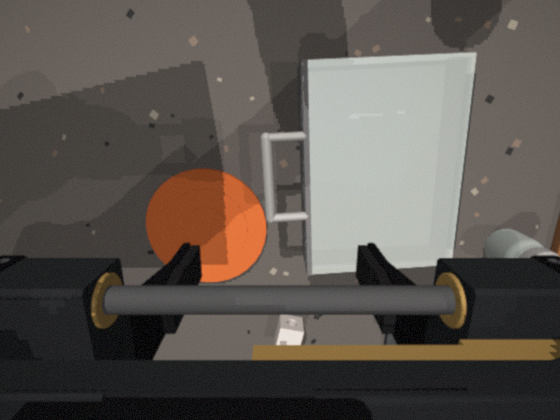

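Wrist view: the bar runs from (267,135) to (273,219). The lid corners are (307,59), (474,53), (458,266) and (312,274).

```bash
python3 - <<'E'
from h import *
w=cam("wrist");c=cam("scene")
for z in(.05,.06):
    print(z,"bar",[plane(w,u,z)[:2].round(4) for u in((267,133),(273,221))],"lid",[plane(w,u,z)[:2].round(4) for u in((307,59),(474,53),(458,266),(312,274))])
for a,b in(((267,134),(300.5,139.5)),((273,220),(284.5,152))): print(tri([w,c],[a,b]).round(4))
s=read_state();print(s["ee_pos"])
E
```

```text
0.05 bar [array([0.3986, 0.3117]), array([0.4037, 0.2079])] lid [array([0.442 , 0.3867]), array([0.6157, 0.3907]), array([0.6364, 0.1456]), array([0.4523, 0.1361])]
0.06 bar [array([0.3989, 0.3123]), array([0.4039, 0.2114])] lid [array([0.4411, 0.3853]), array([0.6101, 0.3891]), array([0.6302, 0.1508]), array([0.4512, 0.1415])]
[0.4003 0.3122 0.0645]
[0.4047 0.2173 0.073 ]
[0.41080206 0.25365346 0.25215805]
```

```bash
python3 -m crank '.042 -.045 0 -.033 -.26;0 0 0 0 -.26;0 0 .2 0 -.26;0 0 .2 0 -.26;0 0 .2 0 -.26;0 0 .1 0 -.26;0 0 0 0 -.26;0 0 0 0 -.26' 15
python3 - <<'E'
from h import *
w=cam("wrist","w4.png")
E
```

```text
time: 5.3
ee_pos: [0.4017, 0.2633, 0.1128]
eef_rot: [0.692, 0.722, 0.0, -0.0]
ft_force: [0.2, -0.4, 0.4]
width: 0.0345
grip_force: 0.0
```

View pics/w4.png

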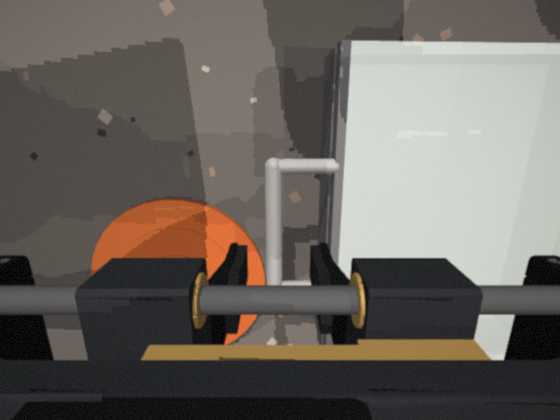

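Wrist view: the bar at u≈274 sits centred between the fingers (about 245–315). I descend and close.

```bash
python3 -m crank '0 -.01 .15 0 -.26;0 0 .15 0 -.26;0 0 .085 0 -.26;0 0 0 0 -.26;0 0 0 0 -1;0 0 0 0 -1;0 0 0 0 -1;0 0 0 0 -1' 15; python3 -c "
from h import *;print(read_state()['joint_positions'].round(2))"
```

```text
time: 6.15
ee_pos: [0.3983, 0.2636, 0.0356]
eef_rot: [0.692, 0.722, -0.0, -0.0]
ft_force: [1.8, 1.0, 0.6]
width: 0.0096
grip_force: 14.9
[ 0.24  0.4  -1.03  2.    0.42  0.97 -0.96]
```

```bash
python3 -m crank '.005 .005 -.076 0 -1;0 .005 -.077 0 -1;0 .016 -.075 0 -1;0 .016 -.075 0 -1;0 .026 -.072 0 -1;0 .027 -.072 0 -1;0 .036 -.068 0 -1;0 .036 -.068 0 -1;0 0 0 0 -1;0 0 0 0 -1'
python3 -c "
from h import *;s=read_state();print(s['joint_positions'].round(2));p=s['ee_pos'];print(np.degrees(np.arctan2(p[2]+.019-.05,.621-p[0])))"
```

```text
time: 7.15
ee_pos: [0.4388, 0.2648, 0.1536]
eef_rot: [0.693, 0.721, 0.005, 0.003]
ft_force: [29.0, 4.3, -22.3]
width: 0.0156
grip_force: 16.2
[ 0.34  0.3  -1.1   1.81  0.29  1.2  -0.82]
33.938684146085215
```

```bash
python3 - <<'E'
from h import *
w=cam("wrist");s=cam("scene")
cv2.imwrite("pics/w5.png",np.hstack([cv2.resize(w["img"],(400,300)),cv2.resize(s["img"][60:240,220:460],(400,300))]))
E
```

```text
(no output)
```

View pics/w5.png

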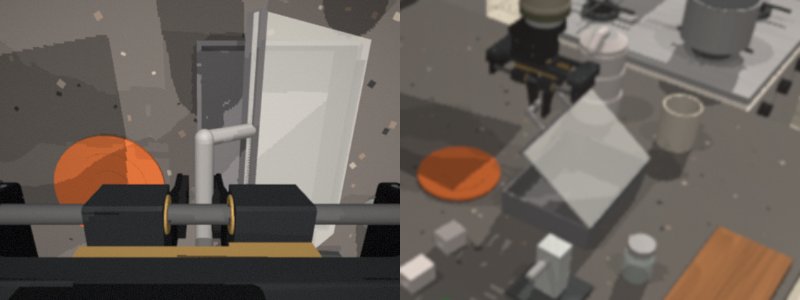

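The lid is rising, with the bar between the fingers. The force pulls toward the hinge, so I ease 4 mm inward and carry on.

```bash
python3 -m crank '0 .02 0 0 -1;0 .045 -.062 0 -1;0 .045 -.062 0 -1;0 .053 -.055 0 -1;0 .054 -.055 0 -1;0 0 0 0 -1;0 0 0 0 -1'
python3 -c "
from h import *;s=read_state();p=s['ee_pos'];print(np.degrees(np.arctan2(p[2]+.019-.05,.621-p[0])),np.hypot(p[2]-.031,.621-p[0]))"
```

```text
time: 7.95
ee_pos: [0.479, 0.265, 0.1987]
eef_rot: [0.693, 0.721, 0.001, 0.002]
ft_force: [17.2, -2.7, -20.0]
width: 0.0112
grip_force: 16.3
49.741614029560125 0.21968586882468663
```

```bash
python3 -m crank '0 .064 -.042 0 -1;0 .064 -.038 0 -1;0 .064 -.032 0 -1;0 .064 -.028 0 -1;0 .067 -.03 0 -1;0 .067 -.024 0 -1;0 .067 -.018 0 -1;0 .067 -.013 0 -1;0 0 0 0 -1;0 0 0 0 -1'
python3 - <<'E'
from h import *;s=read_state();p=s['ee_pos'];print(s['joint_positions'].round(2),np.degrees(np.arctan2(p[2]+.019-.05,.621-p[0])),np.hypot(p[2]-.031,.621-p[0]))
w=cam("wrist");s=cam("scene");t=cam("side")
cv2.imwrite("pics/w6.png",np.hstack([cv2.resize(t["img"][170:320,150:350],(400,300)),cv2.resize(s["img"][60:240,220:460],(400,300))]))
E
```

```text
time: 8.95
ee_pos: [0.5812, 0.2705, 0.2446]
eef_rot: [0.692, 0.722, -0.0, 0.001]
ft_force: [2.2, -7.3, 0.3]
width: 0.011
grip_force: 14.9
[ 0.17  0.54 -0.99  1.34  0.44  1.49 -0.75] 79.4552904520306 0.21729149040050671
```

View pics/w6.png

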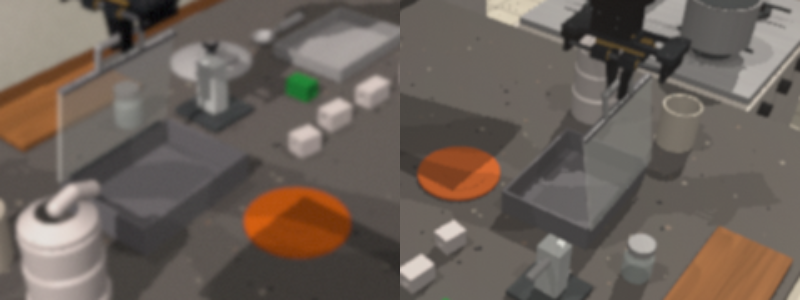

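Both views show the lid standing at about 80°. I release, retreat upward and go above the 36 mm bushing. Its bore faces the side camera, so its axis is at about 114°.

```bash
python3 -m crank '0 0 0 0 -.5;0 0 0 0 -.3;0 0 0 0 -.2;0 0 -.15 0 -.2;0 0 -.2 0 -.2;-.1 -.04 0 0 1;-.2 -.07 0 0 1;-.2 -.07 0 0 1;-.2 -.07 0 0 1;-.2 -.07 0 0 1'|sed -n 1,4p
python3 -m crank '-.2 -.07 0 0 1;-.2 -.07 0 0 1;-.2 -.07 0 0 1;-.2 -.07 0 0 1;-.2 -.07 0 0 1;-.2 -.07 .1 0 1;-.2 -.07 .1 0 1;-.2 -.07 .1 -.08 1;-.2 -.04 .1 -.08 1;0 0 .1 -.08 1'|sed -n 1,3p
python3 -m crank '0 0 0 0 1;0 0 0 0 1;0 0 0 0 1'
cat >> h.py <<'E'
def bush(w,xy,lo=150,r=45):
    "top-face rectangle of the white blob nearest xy"
    u=proj(w,[*xy,.034]).astype(int);cs=white(w,(max(u[0]-r,0),max(u[1]-r,0),u[0]+r,u[1]+r),lo,200)
    for q in cs: print(lo,cv2.boundingRect(q),rect(w,q))
def go(xyz,yaw):
    "yaw of tool x, deg; prints tool-turn units then shift units in the turned frame"
    s=read_state();X=R.from_quat(s["eef_rot"]).as_matrix()[:,0];y0=np.degrees(np.arctan2(X[1],X[0]))
    a=np.radians(yaw);d=(np.array(xyz)-s["ee_pos"])/.2
    print("at",s["ee_pos"].round(4),round(y0,1),"turn",round(-(yaw-y0)/90,3),"shift",round(d[0]*np.cos(a)+d[1]*np.sin(a),3),round(d[0]*np.sin(a)-d[1]*np.cos(a),3),round(-d[2],3))
E
python3 - <<'E'
from h import *
print(read_state()['joint_positions'].round(2))
w=cam("wrist");[bush(w,(.41,-.3),l) for l in(130,150,170,190)];go((.41,-.3,-.002+.0),114)
E
```

```text
time: 10.1
ee_pos: [0.5235, 0.0888, 0.3136]
eef_rot: [0.691, 0.722, 0.0, 0.0]
ft_force: [-0.2, -0.9, 0.5]
time: 11.1
ee_pos: [0.4233, -0.2808, 0.2125]
eef_rot: [0.545, 0.839, -0.0, 0.0]
time: 11.4
ee_pos: [0.4261, -0.2747, 0.2151]
eef_rot: [0.544, 0.839, -0.0, 0.001]
ft_force: [0.5, 0.7, 0.3]
width: 0.087
grip_force: 0.0
[ 1.22  0.14 -0.8   1.75  0.11  1.29  0.82]
130 (239, 181, 34, 39) (array([ 409.4, -298.3]), 44.0, 35.9, -64.3)
150 (240, 181, 32, 38) (array([ 409.2, -298.2]), 42.8, 34.8, -66.0)
170 (240, 182, 32, 37) (array([ 409.5, -298.7]), 41.7, 34.6, -66.0)
190 (240, 182, 32, 37) (array([ 409.6, -298.6]), 41.7, 34.2, -66.0)
at [ 0.426  -0.2749  0.215 ] 114.0 turn 0.001 shift -0.082 -0.124 1.085
```

```bash
python3 -m crank '-.09 -.124 .1 0 1;0 0 .2 0 1;0 0 .2 0 1;0 0 .2 0 1;0 0 .2 0 1;0 0 .1 0 1;0 0 .05 0 1;0 0 0 0 1;0 0 0 0 1'
python3 -c "
from h import *;go((.4107,-.3013,.004),114)"
```

```text
time: 12.35
ee_pos: [0.4108, -0.3026, 0.005]
eef_rot: [0.544, 0.839, -0.0, 0.001]
ft_force: [0.2, -1.0, 0.8]
width: 0.087
grip_force: 0.0
at [ 0.4108 -0.3026  0.005 ] 114.1 turn 0.001 shift 0.006 0.002 0.005
```

```bash
python3 -m crank '0 0 0 0 -1;0 0 0 0 -1;0 0 0 0 -1;0 0 0 0 -1;0 0 0 0 -1;0 0 -.05 0 -1;0 0 -.2 0 -1;0 0 -.2 0 -1;0 0 -.2 0 -1;0 0 -.2 0 -1' 25
python3 -m crank '0 0 0 .07 -1;0 0 0 .07 -1;0 0 0 .07 -1;0 0 0 .074 -1;0 0 0 0 -1;0 0 0 0 -1'
python3 -c "
from h import *;go((.625,-.10,.15),88.5)"
```

```text
time: 13.35
ee_pos: [0.4097, -0.3017, 0.176]
eef_rot: [0.544, 0.839, -0.0, 0.0]
ft_force: [-0.4, -0.9, -0.1]
width: 0.0151
grip_force: 0.0
time: 13.95
ee_pos: [0.4099, -0.302, 0.174]
eef_rot: [0.715, 0.699, -0.0, 0.0]
ft_force: [0.2, -0.7, 0.6]
width: 0.0008
grip_force: 0.0
at [ 0.4099 -0.302   0.174 ] 88.7 turn 0.003 shift 1.038 1.049 0.12
```

The fingers need about 0.8 s to close, so I lifted before they gripped. I reopen, look, and repeat.

```bash
python3 -m crank '0 0 0 -.07 1;0 0 0 -.07 1;0 0 0 -.07 1;0 0 0 -.074 1;0 0 0 0 1;0 0 0 0 1;0 0 0 0 1;0 0 0 0 1;0 0 0 0 1;0 0 0 0 1'
python3 - <<'E'
from h import *
w=cam("wrist");[bush(w,(.41,-.3),l) for l in(150,190)];go((.4107,-.3013,.004),114)
E
```

```text
time: 14.95
ee_pos: [0.4098, -0.3021, 0.1736]
eef_rot: [0.544, 0.839, -0.0, 0.0]
ft_force: [0.0, -0.3, -0.4]
width: 0.0725
grip_force: 0.0
150 (261, 172, 37, 43) (array([ 409.4, -298.6]), 42.4, 34.8, -65.0)
190 (262, 173, 35, 42) (array([ 409.5, -299. ]), 41.2, 33.7, -66.0)
at [ 0.4098 -0.3021  0.1736] 114.1 turn 0.001 shift 0.002 0.006 0.848
```

Undisturbed. I pre-shape the jaw to about 60 mm and retry.

```bash
python3 -m crank '0 .006 .2 0 .4;0 0 .2 0 .4;0 0 .2 0 .4;0 0 .15 0 .4;0 0 .1 0 .4;0 0 0 0 .4;0 0 0 0 .4;0 0 0 0 -1;0 0 0 0 -1;0 0 0 0 -1' 25
python3 -m crank '0 0 0 0 -1;0 0 0 0 -1;0 0 0 0 -1;0 0 0 0 -1;0 0 0 0 -1'
```

```text
time: 16.0
ee_pos: [0.4109, -0.3019, 0.0038]
eef_rot: [0.544, 0.839, -0.0, 0.0]
ft_force: [-0.9, 0.5, 0.3]
width: 0.0443
grip_force: 0.0
time: 16.5
ee_pos: [0.4108, -0.3018, 0.0037]
eef_rot: [0.544, 0.839, -0.0, 0.0]
ft_force: [-1.0, 0.1, 3.7]
width: 0.034
grip_force: 25.0
```

```bash
python3 -m crank '0 0 -.1 0 -1;0 0 -.2 0 -1;0 0 -.2 0 -1;0 0 -.2 0 -1;0 0 0 .07 -1;0 0 0 .07 -1;0 0 0 .07 -1;0 0 0 .074 -1;0 0 0 0 -1'|tail -2
python3 -m crank '.148 .149 0 0 -1;.148 .149 0 0 -1;.148 .149 0 0 -1;.148 .149 0 0 -1;.148 .149 0 0 -1;.148 .149 0 0 -1;.148 .149 0 0 -1;0 0 0 0 -1;0 0 0 0 -1;0 0 0 0 -1'
python3 - <<'E'
from h import *
go((.625,-.10,.0767),88.5)
w=cam("wrist","w7.png")
for p in([.626,.015,.09],[.625,-.035,.09]):print(proj(w,p))
E
```

```text
width: 0.0341
grip_force: 25.0
time: 18.4
ee_pos: [0.6243, -0.1011, 0.1432]
eef_rot: [0.716, 0.698, -0.0, -0.0]
ft_force: [0.4, -0.4, -0.2]
width: 0.0339
grip_force: 25.0
at [ 0.6243 -0.1011  0.1432] 88.6 turn 0.001 shift 0.005 0.004 0.333
[275.65898382  49.85707635]
[276.2935045  133.32447201]
```

View pics/w7.png

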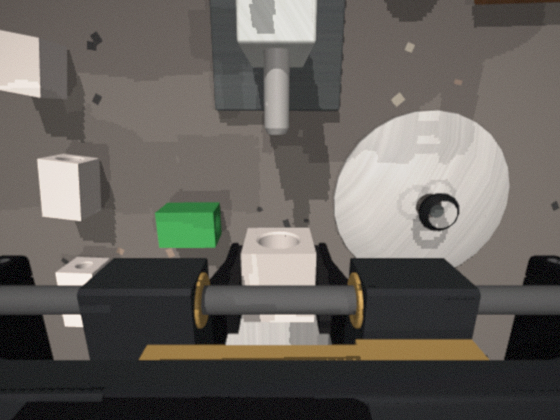

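Wrist view: the pin runs from (276,50) to a tip at (276,133), on the predicted line. The bushing's bore is centred at (278,240), in line with it. I lower and slide on.

```bash
python3 -m crank '.005 .004 .17 0 -1;0 0 .163 0 -1;0 0 0 0 -1;0 0 0 0 -1;.1 0 0 0 -1;.1 0 0 0 -1;0 0 0 0 -1;0 0 0 0 -1'
python3 -m crank '.02 0 0 0 -1;.02 0 0 0 -1;.02 0 0 0 -1;.02 0 0 0 -1;0 0 0 0 -1;0 0 0 0 -1'
python3 -c "
from h import *;go((.6263,-.003,.0767),88.5)"
```

```text
time: 19.25
ee_pos: [0.6276, -0.0592, 0.079]
eef_rot: [0.716, 0.698, 0.001, 0.001]
ft_force: [-0.0, -0.6, -1.0]
width: 0.034
grip_force: 25.0
time: 19.85
ee_pos: [0.6268, -0.0423, 0.0768]
eef_rot: [0.716, 0.698, -0.0, -0.0]
ft_force: [-2.8, 0.5, -0.4]
width: 0.0337
grip_force: 25.0
at [ 0.6268 -0.0423  0.0768] 88.6 turn 0.001 shift 0.197 -0.007 0.0
```

```bash
python3 -m crank '.02 -.007 0 0 -1;.02 0 0 0 -1;.02 0 0 0 -1;.02 0 0 0 -1;.02 0 0 0 -1;.02 0 0 0 -1;.02 0 0 0 -1;.015 0 0 0 -1;0 0 0 0 -1;0 0 0 0 -1'
python3 -m crank '.01 0 0 0 -1;0 0 0 0 -1;0 0 0 0 -1' | grep -E "ee|ft"
python3 -m crank '.01 0 0 0 -1;0 0 0 0 -1;0 0 0 0 -1' | grep -E "ee|ft"
```

```text
time: 20.85
ee_pos: [0.6265, -0.012, 0.077]
eef_rot: [0.716, 0.698, -0.0, 0.0]
ft_force: [0.4, -0.3, 0.1]
width: 0.0336
grip_force: 25.0
ee_pos: [0.6265, -0.01, 0.0769]
eef_rot: [0.716, 0.698, -0.0, 0.0]
ft_force: [1.0, 0.1, -0.3]
ee_pos: [0.6266, -0.0079, 0.077]
eef_rot: [0.716, 0.698, -0.0, 0.0]
ft_force: [0.1, 0.1, 0.4]
```

```bash
python3 -m crank '.01 0 0 0 -1;0 0 0 0 -1;0 0 0 0 -1' | grep -E "ee_|ft"
python3 -m crank '.008 0 0 0 -1;0 0 0 0 -1;0 0 0 0 -1' | grep -E "ee_|ft"
python3 -m crank '.007 0 0 0 -1;0 0 0 0 -1;0 0 0 0 -1' | grep -E "ee_|ft"
```

```text
ee_pos: [0.6266, -0.0059, 0.077]
ft_force: [0.2, 0.8, -0.3]
ee_pos: [0.6267, -0.0043, 0.077]
ft_force: [0.1, -0.2, -0.6]
ee_pos: [0.6267, -0.0034, 0.0769]
ft_force: [-0.1, -3.2, -0.7]
```

Contact at -3 N on the shoulder at the expected y of -0.0035, so the 36 mm bushing is home. I withdraw and carry it to the box, turning the gripper so its long side runs along the box.

```bash
python3 -m crank '-.05 0 0 0 -1;-.1 0 0 0 -1;-.1 0 0 0 -1;-.1 0 0 0 -1;-.1 0 0 0 -1;0 0 -.15 0 -1;0 0 -.2 0 -1;0 0 -.2 0 -1;0 -.1 0 0 -1;0 -.2 0 0 -1'|tail -5
python3 -m crank '0 -.15 0 -.087 -1;0 0 0 -.087 -1;0 0 0 -.087 -1;0 0 0 -.087 -1;0 0 0 -.087 -1;0 0 0 -.087 -1;0 0 0 -.087 -1;0 0 0 -.087 -1;0 0 0 -.087 -1;0 0 0 -.087 -1'|tail -5
python3 -m crank '0 0 0 -.087 -1;0 0 0 -.087 -1;0 0 0 0 -1;0 0 0 0 -1'|tail -5
python3 -c "
from h import *;print(read_state()['joint_positions'].round(2));go((.508,.216,.0095),182.5)
c=cam('scene');print('disp',plane(c,(338,130),0),plane(c,(341,85),.2))"
```

```text
ee_pos: [0.5657, -0.0912, 0.188]
eef_rot: [0.716, 0.698, 0.002, 0.001]
ft_force: [-1.8, 0.5, -0.5]
width: 0.0337
grip_force: 25.0
ee_pos: [0.5343, -0.091, 0.187]
eef_rot: [0.112, 0.994, 0.0, 0.0]
ft_force: [-0.4, 0.3, 0.1]
width: 0.0341
grip_force: 25.0
ee_pos: [0.5343, -0.0908, 0.1869]
eef_rot: [-0.019, 1.0, 0.0, 0.0]
ft_force: [-0.6, 1.2, 0.1]
width: 0.0342
grip_force: 25.0
[ 1.02  0.38 -1.13  1.69  0.35  1.3   1.43]
at [ 0.5343 -0.0908  0.1869] -177.8 turn -4.003 shift 0.065 1.539 0.887
disp [0.43004299 0.52054302 0.        ] [0.43835143 0.48168343 0.2       ]
```

```bash
python3 -m crank '.007 .1 0 0 -1;.007 .18 0 0 -1;.007 .18 0 0 -1;.007 .18 0 0 -1;.007 .18 0 0 -1;.007 .18 0 0 -1;.007 .18 0 0 -1;.007 .18 0 0 -1;.007 .179 0 0 -1;0 0 0 0 -1'|tail -5
python3 -m crank '0 0 .1 0 -1;0 0 .2 0 -1;0 0 .2 0 -1;0 0 .15 0 -1;0 0 .1 0 -1;0 0 .06 0 -1;0 0 .04 0 -1;0 0 0 0 -1;0 0 0 0 -1'
python3 -c "
from h import *;print(read_state()['joint_positions'].round(2));go((.508,.216,.0095),182.5)"
```

```text
ee_pos: [0.5064, 0.2222, 0.1875]
eef_rot: [-0.024, 1.0, 0.001, 0.0]
ft_force: [0.2, 0.5, -0.5]
width: 0.0339
grip_force: 25.0
time: 26.7
ee_pos: [0.5091, 0.2165, 0.0178]
eef_rot: [-0.021, 1.0, 0.0, 0.001]
ft_force: [-1.0, -0.2, -0.1]
width: 0.0338
grip_force: 25.0
[ 0.33  0.61 -1.01  1.82  0.6   1.05  0.7 ]
at [0.5091 0.2165 0.0178] -177.6 turn -4.001 shift 0.005 -0.002 0.041
```

```bash
python3 -m crank '0 0 .02 0 -1;0 0 .018 0 -1;0 0 0 0 -1;0 0 0 0 .3;0 0 0 0 .3;0 0 0 0 .3;0 0 0 0 .3;0 0 -.1 0 .3;0 0 -.2 0 .3;0 0 -.2 0 .3'
python3 -m crank '0 0 -.2 0 .4;0 0 -.2 0 .4;0 0 0 0 .4'|tail -5
python3 - <<'E'
from h import *
w=cam("wrist","w8.png");print(proj(w,[.509,.2165,.039]))
go((.423,.019,.2),78)
E
```

```text
time: 27.7
ee_pos: [0.5079, 0.2163, 0.1102]
eef_rot: [-0.022, 1.0, -0.0, -0.001]
ft_force: [0.8, -0.1, 0.3]
width: 0.0562
grip_force: 0.0
ee_pos: [0.5104, 0.2181, 0.1944]
eef_rot: [-0.022, 1.0, 0.001, 0.003]
ft_force: [0.2, 0.7, -0.7]
width: 0.0605
grip_force: 0.0
[276.59950065 190.30719805]
at [0.5096 0.2171 0.1917] -177.5 turn -2.839 shift -1.059 -0.217 -0.042
```

```bash
python3 - <<'E'
from h import *
w=cv2.imread("pics/w8.png");hsv=cv2.cvtColor(w,cv2.COLOR_BGR2HSV);m=((hsv[...,2]>140)&(hsv[...,1]<45)).astype(np.uint8)
print(cv2.boundingRect(max(cv2.findContours(m[140:240,220:340],0,1)[0],key=cv2.contourArea)))
E
python3 -m crank '0 0 0 .0893 .4;0 0 0 .0893 .4;0 0 0 .0893 .4;0 0 0 .0893 .4;0 0 0 .0893 .4;0 0 0 .0893 .4;0 0 0 .0893 .4;0 0 0 .0893 .4;0 0 0 .0893 .4;0 0 0 .0893 .4'|tail -5
python3 -m crank '0 0 0 .0893 .4;0 0 0 .0893 .4;0 0 0 .0893 .4;-.151 -.031 0 0 .4;-.151 -.031 0 0 .4;-.151 -.031 0 0 .4;-.151 -.031 0 0 .4;-.151 -.031 0 0 .4;-.151 -.031 0 0 .4;-.151 -.031 0 0 .4'|tail -5
python3 -m crank '0 0 0 0 .4;0 0 0 0 .4;0 0 0 0 .4'|tail -5
python3 - <<'E'
from h import *
print(read_state()['joint_positions'].round(2))
w=cam("wrist");[bush(w,(.423,.019),l) for l in(150,190)]
c=cam("scene");[print(rect(c,q)) for q in white(c,(140,185,275,285),165)]
go((.4227,.0195,.004),78)
E
```

```text
(0, 0, 120, 100)
ee_pos: [0.5079, 0.2159, 0.1879]
eef_rot: [0.631, 0.776, -0.001, -0.0]
ft_force: [-0.6, 0.1, -0.0]
width: 0.0605
grip_force: 0.0
ee_pos: [0.4208, 0.0172, 0.1883]
eef_rot: [0.777, 0.629, -0.001, -0.0]
ft_force: [0.6, -0.1, -0.8]
width: 0.0611
grip_force: 0.0
ee_pos: [0.4221, 0.0194, 0.1889]
eef_rot: [0.777, 0.63, -0.0, -0.0]
ft_force: [-0.0, -0.2, 1.1]
width: 0.0608
grip_force: 0.0
[ 0.6  -0.07 -0.71  1.97 -0.05  1.23 -0.3 ]
150 (261, 166, 36, 49) (array([423.1,  22.2]), 50.4, 35.7, 78.0)
190 (262, 167, 34, 47) (array([423.1,  22.2]), 48.3, 34.4, 78.0)
(array([433.1, -81.9]), 52.9, 35.1, 81.0)
(array([423.1,  19.9]), 45.1, 34.9, 77.9)
at [0.4222 0.0196 0.1891] 78.1 turn 0.001 shift 0.0 0.003 0.925
```

```bash
python3 -m crank '.002 .003 .15 0 .4;0 0 .2 0 .4;0 0 .2 0 .4;0 0 .2 0 .4;0 0 .12 0 .4;0 0 .05 0 .4;0 0 0 0 .4;0 0 0 0 .4;0 0 0 0 -1;0 0 0 0 -1'|sed -n 2,3p
python3 -m crank '0 0 0 0 -1;0 0 0 0 -1;0 0 0 0 -1;0 0 0 0 -1;0 0 0 0 -1;0 0 0 0 -1' 25
python3 - <<'E'
from h import *
c=cam("scene");[print(rect(c,q)) for q in white(c,(140,185,275,285),165)]
E
```

```text
ee_pos: [0.4236, 0.0188, 0.0064]
eef_rot: [0.777, 0.629, 0.001, 0.001]
time: 32.05
ee_pos: [0.423, 0.0188, 0.0056]
eef_rot: [0.777, 0.629, 0.0, 0.0]
ft_force: [-1.5, -0.5, 6.3]
width: 0.0338
grip_force: 25.0
(array([ 418.5, -193.7]), 58.2, 26.3, -86.0)
```

```bash
python3 -m crank '0 0 -.1 0 -1;0 0 -.2 0 -1;0 0 -.2 0 -1;0 0 -.22 0 -1;0 0 0 .06 -1;0 0 0 .057 -1;0 0 0 0 -1'|tail -2
python3 -m crank '-.092 .147 0 0 -1;-.092 .147 0 0 -1;-.092 .147 0 0 -1;-.092 .147 0 0 -1;-.092 .147 0 0 -1;-.092 .147 0 0 -1;-.092 .147 0 0 -1;0 0 0 0 -1;0 0 0 0 -1'|tail -5
python3 - <<'E'
from h import *
go((.6255,-.08,.0786),88.5)
c=cam("scene");[print(rect(c,q)) for q in white(c,(140,185,275,285),165)]
s=cam("side")
cv2.imwrite("pics/m1.png",np.hstack([cv2.resize(s["img"][150:310,180:380],(400,320)),cv2.resize(c["img"][100:292,150:390],(400,320))]))
E
```

```text
width: 0.0337
grip_force: 25.0
ee_pos: [0.5632, -0.179, 0.1482]
eef_rot: [0.831, 0.556, -0.0, -0.001]
ft_force: [0.2, 0.5, -1.3]
width: 0.0338
grip_force: 25.0
at [ 0.5632 -0.179   0.1482] 67.5 turn -0.233 shift 0.503 0.298 0.348
(array([ 425.9, -192.4]), 60.1, 35.3, 86.6)
```

View pics/m1.png

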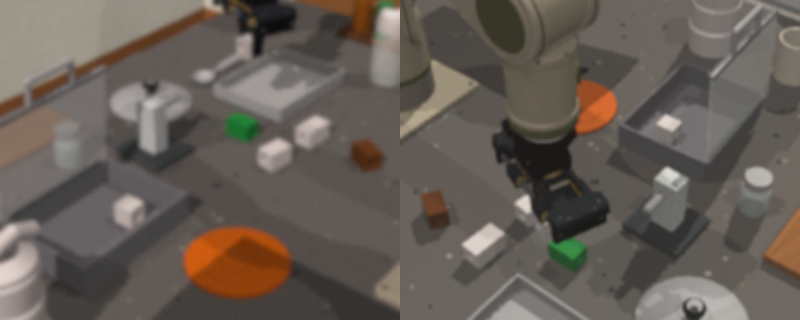

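The 36 mm bushing lies in the box and the 52 and 60 mm ones are untouched. I turned the wrong way, so I correct the yaw and line up the 44.

```bash
python3 -m crank '0 0 0 -.078 -1;0 0 0 -.078 -1;0 0 0 -.077 -1;.13 .1 0 0 -1;.13 .1 0 0 -1;.14 .098 0 0 -1;0 0 .15 0 -1;0 0 .198 0 -1;0 0 0 0 -1;0 0 0 0 -1'
python3 -c "
from h import *;go((.625,-.065,.0786),88.5)"
```

```text
time: 34.8
ee_pos: [0.6248, -0.1, 0.0804]
eef_rot: [0.716, 0.698, -0.0, -0.0]
ft_force: [1.2, -0.4, -0.1]
width: 0.0336
grip_force: 25.0
at [ 0.6248 -0.1     0.0804] 88.5 turn 0.0 shift 0.175 -0.004 0.009
```

```bash
python3 -m crank '.06 0 .009 0 -1;.06 0 0 0 -1;.055 0 0 0 -1;0 0 0 0 -1;0 0 0 0 -1;0 0 0 0 -1'
python3 -m crank '.015 0 0 0 -1;0 0 0 0 -1;0 0 0 0 -1' | grep -E "ee_|ft"
python3 -m crank '.01 0 0 0 -1;0 0 0 0 -1;0 0 0 0 -1' | grep -E "ee_|ft"
python3 -m crank '.01 0 0 0 -1;0 0 0 0 -1;0 0 0 0 -1' | grep -E "ee_|ft"
```

```text
time: 35.4
ee_pos: [0.6262, -0.0662, 0.078]
eef_rot: [0.717, 0.697, -0.0, 0.0]
ft_force: [-0.6, -0.6, -0.3]
width: 0.0337
grip_force: 25.0
ee_pos: [0.6262, -0.0627, 0.0779]
ft_force: [-0.3, 0.6, -0.9]
ee_pos: [0.6263, -0.0605, 0.078]
ft_force: [0.4, -0.4, -0.9]
ee_pos: [0.6264, -0.0586, 0.078]
ft_force: [-0.3, 0.3, -0.5]
```

```bash
python3 -m crank '.007 0 -.002 0 -1;0 0 0 0 -1;0 0 0 0 -1' | grep -E "ee_|ft"
python3 -m crank '.007 0 0 0 -1;0 0 0 0 -1;0 0 0 0 -1' | grep -E "ee_|ft"
python3 -m crank '.007 0 0 0 -1;0 0 0 0 -1;0 0 0 0 -1' | grep -E "ee_|ft"
```

```text
ee_pos: [0.6263, -0.0579, 0.0783]
ft_force: [1.0, -4.1, -0.7]
ee_pos: [0.6264, -0.0578, 0.0783]
ft_force: [-0.7, -7.1, -1.6]
ee_pos: [0.6263, -0.0577, 0.0782]
ft_force: [-0.9, -10.5, -1.2]
```

It stopped at the tip with 10 N and the position matches. I withdraw and lay the 44 in the tray.

```bash
python3 -m crank '-.06 0 0 0 -1;-.1 0 0 0 -1;-.1 0 -.1 0 -1;-.15 0 -.15 0 -1;-.2 -.03 0 0 -1;-.2 -.03 0 0 -1;-.2 -.03 0 0 -1;-.02 -.04 0 0 -1;0 0 0 0 -1;0 0 0 0 -1'
python3 -c "
from h import *;go((.596,-.265,.0105),88.5)
c=cam('scene');[print(rect(c,q)) for q in white(c,(140,185,275,285),165)]"
```

```text
time: 38.2
ee_pos: [0.5954, -0.258, 0.1286]
eef_rot: [0.716, 0.698, 0.001, -0.0]
ft_force: [-0.1, 0.4, 0.3]
width: 0.0337
grip_force: 25.0
at [ 0.5954 -0.258   0.1286] 88.5 turn 0.0 shift -0.035 0.004 0.59
```

```bash
python3 -m crank '-.035 .004 .1 0 -1;0 0 .2 0 -1;0 0 .15 0 -1;0 0 .1 0 -1;0 0 .035 0 -1;0 0 0 0 -1;0 0 0 0 -1'
python3 -m crank '0 0 0 0 .4;0 0 0 0 .4;0 0 0 0 .4;0 0 0 0 .4;0 0 -.1 0 .4;0 0 -.2 0 .4;0 0 -.2 0 .4;0 0 -.2 0 .4;0 0 -.1 0 .4;0 0 0 0 .4'
python3 -c "
from h import *;print(read_state()['joint_positions'].round(2));go((.433,-.082,.19),81)"
```

```text
time: 38.95
ee_pos: [0.5966, -0.2657, 0.0123]
eef_rot: [0.716, 0.698, 0.001, 0.001]
ft_force: [0.2, 0.1, 0.2]
width: 0.0337
grip_force: 25.0
time: 39.95
ee_pos: [0.5972, -0.2671, 0.1754]
eef_rot: [0.717, 0.697, 0.001, 0.003]
ft_force: [-0.5, 0.3, -0.8]
width: 0.0604
grip_force: 0.0
[ 0.79  0.49 -0.61  1.42  0.28  1.32  0.14]
at [ 0.5972 -0.2671  0.1754] 88.4 turn 0.082 shift 0.786 -0.955 -0.073
```

```bash
python3 -m crank '0 0 -.07 .082 .4;.13 -.159 0 0 .4;.13 -.159 0 0 .4;.13 -.159 0 0 .4;.13 -.159 0 0 .4;.13 -.159 0 0 .4;.136 -.16 0 0 .4;0 0 0 0 .4;0 0 0 0 .4;0 0 0 0 .4'|tail -5
python3 - <<'E'
from h import *
w=cam("wrist");[bush(w,(.433,-.082),l) for l in(150,190)]
s=cam("side");go((.433,-.082,.005),81)
E
```

```text
ee_pos: [0.4314, -0.0824, 0.1851]
eef_rot: [0.76, 0.649, 0.0, -0.0]
ft_force: [0.1, 0.4, -1.0]
width: 0.0608
grip_force: 0.0
150 (262, 163, 36, 57) (array([433.3, -80.1]), 58.2, 36.0, 81.0)
190 (262, 164, 35, 55) (array([433.1, -80. ]), 56.4, 34.2, 81.5)
at [ 0.4316 -0.0823  0.185 ] 81.0 turn -0.0 shift 0.003 0.007 0.9
```

```bash
python3 -m crank '.002 .006 .15 0 .4;0 0 .2 0 .4;0 0 .2 0 .4;0 0 .2 0 .4;0 0 .1 0 .4;0 0 .05 0 .4;0 0 0 0 .4;0 0 0 0 .4;0 0 0 0 -1;0 0 0 0 -1' 25|sed -n 2,3p
python3 -m crank '0 0 0 0 -1;0 0 0 0 -1;0 0 0 0 -1;0 0 0 0 -1;0 0 0 0 -1;0 0 0 0 -1' 25
```

```text
ee_pos: [0.4333, -0.0818, 0.0063]
eef_rot: [0.76, 0.65, 0.0, 0.001]
time: 42.65
ee_pos: [0.4327, -0.0816, 0.0056]
eef_rot: [0.76, 0.65, -0.0, 0.0]
ft_force: [-1.2, -0.8, 6.0]
width: 0.0337
grip_force: 25.0
```

```bash
python3 -m crank '0 0 -.1 0 -1;0 0 -.2 0 -1;0 0 -.2 0 -1;0 0 -.22 0 -1;0 0 0 -.083 -1;0 0 0 0 -1'|tail -2
python3 -m crank '-.024 .161 0 0 -1;-.024 .161 0 0 -1;-.024 .161 0 0 -1;-.024 .161 0 0 -1;-.024 .161 0 0 -1;-.024 .163 0 0 -1;0 0 0 0 -1;0 0 .15 0 -1;0 0 .199 0 -1;0 0 0 0 -1'|tail -5
python3 -c "
from h import *;go((.6255,-.068,.0786),88.5)"
```

```text
width: 0.0339
grip_force: 25.0
ee_pos: [0.6207, -0.1148, 0.0732]
eef_rot: [0.717, 0.697, -0.003, -0.004]
ft_force: [-1.4, 0.8, -0.6]
width: 0.0343
grip_force: 25.0
at [ 0.6207 -0.1148  0.0732] 88.4 turn -0.001 shift 0.234 0.018 -0.027
```

```bash
python3 -m crank '0 0 0 0 -1;0 0 0 0 -1' >/dev/null; python3 -c "
from h import *;go((.6255,-.068,.0786),88.5)"
```

```text
at [ 0.6261 -0.1151  0.0815] 88.5 turn -0.0 shift 0.235 -0.009 0.014
```

```bash
python3 -m crank '.08 -.006 .014 0 -1;.08 0 0 0 -1;.075 0 0 0 -1;0 0 0 0 -1;0 0 0 0 -1;.02 0 0 0 -1;.02 0 0 0 -1;.02 0 0 0 -1;0 0 0 0 -1;0 0 0 0 -1'
python3 -m crank '.02 0 0 0 -1;.02 0 0 0 -1;.02 0 0 0 -1;.02 0 0 0 -1;0 0 0 0 -1;0 0 0 0 -1'| grep -E "ee_|ft"
```

```text
time: 45.45
ee_pos: [0.6256, -0.0561, 0.0768]
eef_rot: [0.716, 0.698, 0.0, -0.0]
ft_force: [-0.3, 0.5, -0.2]
width: 0.034
grip_force: 25.0
ee_pos: [0.626, -0.0391, 0.0769]
ft_force: [-2.2, 1.8, 4.3]
```

```bash
python3 -m crank '0 -.002 -.009 0 -1;.02 0 0 0 -1;.02 0 0 0 -1;.02 0 0 0 -1;.02 0 0 0 -1;.015 0 0 0 -1;0 0 0 0 -1;0 0 0 0 -1'| grep -E "ee_|ft"
python3 -m crank '.01 0 0 0 -1;0 0 0 0 -1;0 0 0 0 -1' | grep -E "ee_|ft"
python3 -m crank '.01 0 0 0 -1;0 0 0 0 -1;0 0 0 0 -1' | grep -E "ee_|ft"
```

```text
ee_pos: [0.6261, -0.0213, 0.0785]
ft_force: [0.1, -0.1, -1.0]
ee_pos: [0.6262, -0.0193, 0.0786]
ft_force: [-0.7, -0.1, 0.2]
ee_pos: [0.6262, -0.0172, 0.0785]
ft_force: [1.3, 0.1, 0.6]
```

```bash
python3 -m crank '.01 0 0 0 -1;0 0 0 0 -1;0 0 0 0 -1' | grep -E "ee_|ft"
python3 -m crank '.009 0 0 0 -1;0 0 0 0 -1;0 0 0 0 -1' | grep -E "ee_|ft"
python3 -m crank '.008 0 0 0 -1;0 0 0 0 -1;0 0 0 0 -1' | grep -E "ee_|ft"
python3 -m crank '.005 0 0 0 -1;0 0 0 0 -1;0 0 0 0 -1' | grep -E "ee_|ft"
```

```text
ee_pos: [0.6263, -0.0151, 0.0786]
ft_force: [-0.2, 0.5, -1.2]
ee_pos: [0.6263, -0.0133, 0.0785]
ft_force: [-0.9, -0.4, 0.5]
ee_pos: [0.6264, -0.0118, 0.0786]
ft_force: [1.0, -0.0, -0.8]
ee_pos: [0.6264, -0.0108, 0.0786]
ft_force: [0.1, -0.6, -0.6]
```

```bash
python3 -m crank '.006 0 0 0 -1;0 0 0 0 -1;0 0 0 0 -1' | grep -E "ee_|ft"
python3 -m crank '.004 0 0 0 -1;0 0 0 0 -1;0 0 0 0 -1' | grep -E "ee_|ft"
```

```text
ee_pos: [0.6264, -0.0105, 0.0785]
ft_force: [-1.5, -3.9, 0.2]
ee_pos: [0.6263, -0.0105, 0.0786]
ft_force: [-1.1, -6.9, 1.4]
```

Home (-7 N at the expected depth). I withdraw and take it to the box.

```bash
python3 -m crank '-.05 0 0 0 -1;-.1 0 0 0 -1;-.1 0 0 0 -1;-.1 0 0 0 -1;-.1 0 0 0 -1;0 0 -.15 0 -1;0 0 -.2 0 -1;0 0 -.2 0 -1;0 -.1 0 0 -1;0 -.2 0 0 -1'|tail -2
python3 -m crank '0 -.15 0 -.087 -1;0 0 0 -.087 -1;0 0 0 -.087 -1;0 0 0 -.087 -1;0 0 0 -.087 -1;0 0 0 -.087 -1;0 0 0 -.087 -1;0 0 0 -.087 -1;0 0 0 -.087 -1;0 0 0 -.087 -1'|tail -2
python3 -m crank '0 0 0 -.087 -1;0 0 0 -.087 -1;0 0 0 0 -1;0 0 0 0 -1'|tail -5
python3 - <<'E'
from h import *
print(read_state()['joint_positions'].round(2));go((.5045,.301,.012),182.5)
c=cam('scene');[print('scene',rect(c,q)) for q in white(c,(140,185,275,285),165)]
E
```

```text
width: 0.0338
grip_force: 25.0
width: 0.0339
grip_force: 25.0
ee_pos: [0.5341, -0.0963, 0.1885]
eef_rot: [-0.02, 1.0, 0.0, 0.0]
ft_force: [0.3, -0.5, -0.4]
width: 0.034
grip_force: 25.0
[ 0.96  0.33 -1.02  1.69  0.29  1.29  1.49]
at [ 0.5341 -0.0963  0.1885] -177.7 turn -4.003 shift 0.061 1.991 0.883
scene (array([ 426. , -192.2]), 60.4, 35.9, 85.7)
```

```bash
python3 -m crank '.007 .11 0 0 -1;.007 .21 0 0 -1;.007 .21 0 0 -1;.007 .21 0 0 -1;.007 .21 0 0 -1;.007 .21 0 0 -1;.007 .21 0 0 -1;.007 .21 0 0 -1;.005 .21 0 0 -1;0 .2 0 0 -1'|tail -2
python3 -m crank '0 0 .1 0 -1;0 0 .2 0 -1;0 0 .2 0 -1;0 0 .15 0 -1;0 0 .1 0 -1;0 0 .06 0 -1;0 0 .03 0 -1;0 0 0 0 -1;0 0 0 0 -1'
python3 -c "
from h import *;print(read_state()['joint_positions'].round(2));go((.5045,.301,.012),182.5)"
```

```text
width: 0.034
grip_force: 25.0
time: 53.6
ee_pos: [0.5052, 0.301, 0.0215]
eef_rot: [-0.021, 1.0, 0.0, 0.001]
ft_force: [0.5, -0.0, -0.3]
width: 0.0337
grip_force: 25.0
[ 0.12  0.65 -0.95  1.72  0.59  1.08  0.59]
at [0.5052 0.301  0.0215] -177.5 turn -4.001 shift 0.004 -0.0 0.048
```

```bash
python3 -m crank '0 0 .025 0 -1;0 0 .023 0 -1;0 0 0 0 -1;0 0 0 0 .1;0 0 0 0 .1;0 0 0 0 .1;0 0 0 0 .1;0 0 -.1 0 .1;0 0 -.2 0 .1;0 0 -.2 0 .1'
python3 -m crank '0 0 -.2 0 .4;0 0 -.2 0 .4;0 0 0 .0893 .4;0 0 0 .0893 .4;0 0 0 .0893 .4;0 0 0 .0893 .4;0 0 0 .0893 .4;0 0 0 .0893 .4;0 0 0 .0893 .4;0 0 0 .0893 .4'|tail -2
python3 -m crank '0 0 0 .0893 .4;0 0 0 .0893 .4;0 0 0 .0893 .4;0 0 0 .0893 .4;0 0 0 0 .4;0 0 0 0 .4'|tail -5
python3 -c "
from h import *;go((.426,-.192,.19),86)"
```

```text
time: 54.6
ee_pos: [0.5041, 0.3004, 0.1117]
eef_rot: [-0.022, 1.0, -0.0, -0.001]
ft_force: [0.1, 0.8, 0.1]
width: 0.0477
grip_force: 0.0
width: 0.0607
grip_force: 0.0
ee_pos: [0.5046, 0.3007, 0.1909]
eef_rot: [0.73, 0.684, -0.0, 0.0]
ft_force: [-0.3, -0.9, 0.4]
width: 0.0611
grip_force: 0.0
at [0.5046 0.3007 0.1909] 86.3 turn 0.003 shift -2.485 -0.22 0.005
```

```bash
python3 -m crank '-.1 -.017 0 .003 .4;-.2 -.017 0 0 .4;-.2 -.017 0 0 .4;-.2 -.017 0 0 .4;-.2 -.017 0 0 .4;-.2 -.017 0 0 .4;-.2 -.017 0 0 .4;-.2 -.017 0 0 .4;-.2 -.017 0 0 .4;-.2 -.017 0 0 .4'|tail -2
python3 -m crank '-.2 -.017 0 0 .4;-.2 -.017 0 0 .4;-.185 -.017 0 0 .4;0 0 0 0 .4;0 0 0 0 .4;0 0 0 0 .4'|tail -5
python3 - <<'E'
from h import *
print(read_state()['joint_positions'].round(2))
w=cam("wrist");[bush(w,(.426,-.192),l) for l in(150,190)]
go((.426,-.1918,.005),86)
E
```

```text
width: 0.0612
grip_force: 0.0
ee_pos: [0.4244, -0.1907, 0.191]
eef_rot: [0.732, 0.682, 0.0, -0.0]
ft_force: [0.3, -0.3, -0.3]
width: 0.061
grip_force: 0.0
[ 0.72  0.02 -0.4   1.89  0.01  1.23  0.25]
150 (262, 161, 36, 62) (array([ 426. , -190.3]), 64.6, 35.5, 85.9)
190 (263, 161, 34, 62) (array([ 425.9, -190.3]), 65.0, 34.0, 86.8)
at [ 0.4244 -0.1906  0.191 ] 86.0 turn -0.0 shift -0.006 0.008 0.93
```

```bash
python3 -m crank '-.009 .007 .15 0 .4;0 0 .2 0 .4;0 0 .2 0 .4;0 0 .2 0 .4;0 0 .12 0 .4;0 0 .06 0 .4;0 0 0 0 .4;0 0 0 0 .4;0 0 0 0 -1;0 0 0 0 -1' 25|sed -n 2,3p
python3 -m crank '0 0 0 0 -1;0 0 0 0 -1;0 0 0 0 -1;0 0 0 0 -1;0 0 0 0 -1;0 0 0 0 -1' 25
python3 -m crank '0 0 -.1 0 -1;0 0 -.2 0 -1;0 0 -.2 0 -1;0 0 -.22 0 -1;0 0 0 -.026 -1;0 0 0 0 -1;0 0 0 0 -1'|tail -5
python3 -c "
from h import *;go((.6255,-.12,.13),88.5)"
```

```text
ee_pos: [0.4262, -0.1941, 0.0062]
eef_rot: [0.733, 0.681, 0.0, 0.001]
time: 59.45
ee_pos: [0.4255, -0.1939, 0.0053]
eef_rot: [0.733, 0.68, -0.0, 0.0]
ft_force: [-0.7, 1.1, 6.2]
width: 0.0341
grip_force: 25.0
ee_pos: [0.4246, -0.1935, 0.148]
eef_rot: [0.719, 0.695, -0.0, -0.001]
ft_force: [-0.9, 0.7, -1.9]
width: 0.0336
grip_force: 25.0
at [ 0.4246 -0.1935  0.148 ] 88.0 turn -0.005 shift 0.394 0.994 0.09
```

```bash
python3 -m crank '.065 .165 0 -.005 -1;.065 .165 0 0 -1;.065 .165 0 0 -1;.065 .165 0 0 -1;.065 .165 0 0 -1;.069 .169 0 0 -1;0 0 .15 0 -1;0 0 .19 0 -1;0 0 0 0 -1;0 0 0 0 -1'|tail -5
python3 -m crank '0 0 0 0 -1;0 0 0 0 -1' >/dev/null; python3 -c "
from h import *;go((.6255,-.074,.0783),88.5)"
```

```text
ee_pos: [0.6253, -0.12, 0.0802]
eef_rot: [0.716, 0.698, -0.001, -0.001]
ft_force: [0.4, -0.3, 0.2]
width: 0.0338
grip_force: 25.0
at [ 0.6271 -0.1204  0.083 ] 88.5 turn 0.0 shift 0.232 -0.014 0.023
```

```bash
python3 -m crank '.08 -.01 .022 0 -1;.08 0 0 0 -1;.07 0 0 0 -1;0 0 0 0 -1;0 0 0 0 -1;0 0 0 0 -1'|sed -n 2,4p
python3 -m crank '.01 0 0 0 -1;0 0 0 0 -1;0 0 0 0 -1' | grep -E "ee_|ft"
python3 -m crank '.01 0 0 0 -1;0 0 0 0 -1;0 0 0 0 -1' | grep -E "ee_|ft"
```

```text
ee_pos: [0.6253, -0.075, 0.0766]
eef_rot: [0.716, 0.698, -0.0, 0.0]
ft_force: [0.5, -0.0, -0.7]
ee_pos: [0.6253, -0.0724, 0.0765]
ft_force: [-0.3, 0.2, -1.4]
ee_pos: [0.6254, -0.0701, 0.0766]
ft_force: [0.3, -0.3, -0.4]
```

```bash
python3 -m crank '.008 .002 -.009 0 -1;0 0 0 0 -1;0 0 0 0 -1' | grep -E "ee_|ft"
python3 -m crank '.008 0 0 0 -1;0 0 0 0 -1;0 0 0 0 -1' | grep -E "ee_|ft"
python3 -m crank '.007 0 0 0 -1;0 0 0 0 -1;0 0 0 0 -1' | grep -E "ee_|ft"
python3 -m crank '.007 0 0 0 -1;0 0 0 0 -1;0 0 0 0 -1' | grep -E "ee_|ft"
```

```text
ee_pos: [0.6259, -0.0685, 0.0785]
ft_force: [-0.3, -0.4, -0.5]
ee_pos: [0.6259, -0.0669, 0.0784]
ft_force: [-0.4, -0.5, -1.0]
ee_pos: [0.6259, -0.0663, 0.0783]
ft_force: [0.3, -3.1, -1.1]
ee_pos: [0.6258, -0.0661, 0.0783]
ft_force: [-0.3, -7.7, 0.7]
```

It stopped at the tip with -7.7 N, as the position predicts. Now to the tray.

```bash
python3 -m crank '-.05 0 0 0 -1;-.1 0 0 0 -1;-.1 0 -.1 0 -1;-.15 0 -.15 0 -1;-.2 -.03 0 0 -1;-.2 -.03 0 0 -1;-.2 -.03 0 0 -1;-.2 -.04 0 0 -1;-.2 -.03 0 0 -1;-.1 0 0 0 -1'|tail -2
python3 -m crank '0 0 0 0 -1;0 0 0 0 -1;0 0 0 0 -1'|tail -5
python3 - <<'E'
from h import *
go((.594,-.372,.0115),88.5)
w=cam("wrist","w9.png");print(proj(w,[.597,-.266,.038]))
E
```

```text
width: 0.0336
grip_force: 25.0
ee_pos: [0.5872, -0.3613, 0.1284]
eef_rot: [0.715, 0.699, 0.001, -0.0]
ft_force: [0.5, 1.1, -0.1]
width: 0.0337
grip_force: 25.0
at [ 0.5872 -0.3613  0.1284] 88.7 turn 0.002 shift -0.052 0.036 0.584
[287.93228484  89.81288455]
```

View pics/w9.png

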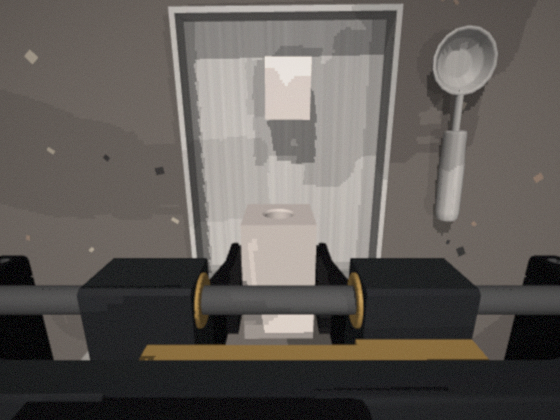

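The wrist view shows the 44 lying in the tray at (288,88), the 60 held clear of it, and free tray floor below. I lower and release.

```bash
python3 -m crank '-.052 .036 .1 0 -1;0 0 .2 0 -1;0 0 .15 0 -1;0 0 .09 0 -1;0 0 .04 0 -1;0 0 0 0 -1;0 0 0 0 -1'
python3 -m crank '0 0 0 0 .4;0 0 0 0 .4;0 0 0 0 .4;0 0 0 0 .4;0 0 -.1 0 .4;0 0 -.2 0 .4;0 0 -.2 0 .4;0 0 -.2 0 .4;0 0 -.2 0 .4;-.1 0 -.2 0 .4'|tail -5
python3 -m crank '0 0 0 0 .4;0 0 0 0 .4;0 0 0 0 .4'|head -1
python3 - <<'E'
from h import *
c=cam("scene");s=cam("side");cv2.imwrite("pics/m2.png",np.hstack([cv2.resize(s["img"][150:310,180:380],(400,320)),cv2.resize(c["img"][120:372,150:430],(400,360))[:320]]))
E
```

```text
time: 65.8
ee_pos: [0.5944, -0.3741, 0.0141]
eef_rot: [0.716, 0.698, 0.0, 0.001]
ft_force: [-0.2, 0.6, -0.1]
width: 0.0338
grip_force: 25.0
ee_pos: [0.594, -0.3908, 0.2349]
eef_rot: [0.714, 0.7, 0.001, 0.0]
ft_force: [1.2, -0.7, 0.5]
width: 0.0609
grip_force: 0.0
time: 67.1
```

View pics/m2.png

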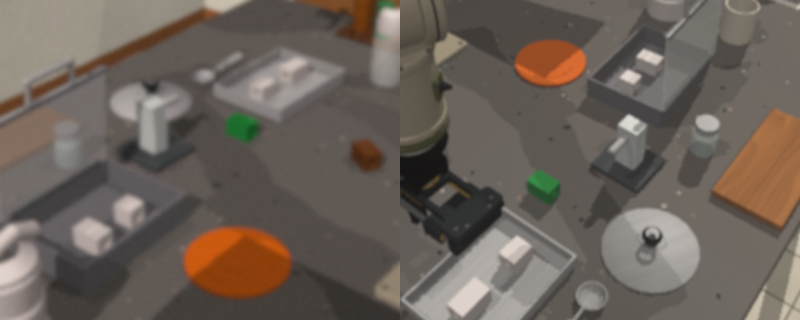

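All four are placed. Last, a quick numeric check of the lid angle from the bar in the side view, with ends at (193.5,194) and (216.5,184).

```bash
python3 - <<'E'
from h import *
s=cam("side")
for u,y in(((193.5,194),.319),((216.5,184),.222)):
    d=ray(s,u);p=s["o"]+d*(y-s["o"][1])/d[1];print(p.round(3),np.degrees(np.arctan2(p[2]-.05,.621-p[0])),np.hypot(p[2]-.05,.621-p[0]))
for a in(75,80,85): print(a,[proj(s,[.621-.22*np.cos(np.radians(a)),y,.05+.22*np.sin(np.radians(a))]).round(1) for y in(.319,.222)])
E
```

```text
[0.598 0.319 0.263] 83.78633261171852 0.21406981266426267
[0.604 0.222 0.256] 85.4168440650446 0.20674915017020054
75 [array([201.1, 197.5]), array([225.3, 185.8])]
80 [array([196.7, 194.4]), array([221. , 182.9])]
85 [array([192.4, 191.7]), array([216.7, 180.4])]
```

```bash
python3 -c "
from bench import workorder;print(workorder.close_job())"
```

```text
the job is handed in; nothing more can be done
None
```

The job is handed in, with no verdict returned: the 36 and 52 mm bushings went fully home and lie in the drying box, the 44 and 60 mm stopped at the tip and lie in the steel tray, and the lid stands at about 80° (side-view readings of 84–85°, limit 87°).

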